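# Clip, mark and release a maple sign plate in a hand marking press

### The arm

A 6-joint arm with a two-finger parallel gripper is mounted at the origin on the work surface. World frame = base frame: x ahead of the robot, y to its left, z up, the work surface at z = 0. Lengths are in m, angles in rad, forces in N, time in s.
With the tool pointing down it reaches from about 0.275 to 0.825 m from the base axis. Payload 5.2 kg.
Tool frame: the origin (TCP) lies at the very end of the fingers, on their centre line; the grasp point (between the pads) lies 19 mm behind it; z points along the fingers, y is the line along which they close (so a half turn about z gives the same grasp; the last joint's range is limited). The gripper opens to 93 mm and grips with 3 to 60 N. Pads are 15 mm wide; open, the fingers measure 128 mm over their backs; the gripper's body (75 mm by 188 mm) begins 65 mm behind the grasp point.
Start: joints at [-1.537, 0.259, 1.535, -0, 1.348, -0.203], TCP at [0.129, -0.535, 0.219] pointing down, gripper open.
Joint ranges: [-3.14, 3.14], [-0.91, 2.08], [0.19, 2.58], [-1.22, 4.36], [0.22, 2.71], [-3.12, 3.12]. Speed limits (rad/s): [2.57, 2.57, 3.14, 3.14, 3.14, 3.14].

### API

Orientations are given as a rotation vector (axis times angle).
In Python, from station import manip gives the robot as it stands.
- The arm moves only by the tool apply_moves, never from a script. Its argument "motion" is a list of rows, each a list of 5 numbers: the closure, from -1 (fully open) to 1 (shut), then the shift along the world's x, y, z in m, then the turn about the world's z in degrees. A call has 1 to 8 rows; each row shifts and turns the commanded pose from where the row before left it; what a row does not reach is not made up. A row lasts 1/12 s, in which the tool goes at most 41.7 mm and 7.16 degrees, less where a joint would pass 70% of its speed; a pose out of reach is approached as far as the arm can. A call with a gripper value outside its range is refused whole. The fingers move at their own pace and stop on an object; the grip force is fixed at half the most. Time passes only in rows, so rows that do not move let the fingers close. It gives the time, the measured TCP pose, the force, the opening and the grip force at its end, in the units of the state.
- manip.get_state(): the state, without advancing time (a new reading comes with each control period).
- manip.read_camera(name): name is "side" or "top"; returns a dict with "image" (400x640x3 uint8, red, green, blue), "depth" (400x640 float32, m along the optical axis (not along the pixel's ray), 0 where there is no reading), "K" (3x3 intrinsics, pixels), "R" (3x3) and "t" (3): a world point X has camera coordinates R X + t. Camera axes: x right, y down, z forward; pixel columns grow to the right and rows downward; lengths in m; the calibration is good to about 2 mm. A picture is of the moment at which its call begins.
- manip.hand_in(): hands the job in; it is judged then, once.
Trained networks look in a picture, given as the dict that the camera call returned (one of the last four; its "shot" number tells which), for a name from the list of things; names that differ only in an ending like _2 or _b are one class to them, and where a whole thing is asked for, a point or a joint stands for the part that bears it (a point fixed in the world has none). Each returns a list of dicts, best first, with "p" (0 to 1); they miss things now and then, are a little off and sometimes report something else, mostly with a low value. They report only what shows in the picture. A call takes as long as a camera call. They do not tell look-alikes from the thing itself.
- manip.find_in(picture, query): "point" ([column, row] in pixels, amid what is visible of it).
- manip.tip_of(picture, query): "point" ([column, row] in pixels: a listed point, or the origin of a listed thing).
The state is a dict: "time_s": time; "joint_pos": joint angles; "qd": joint speeds; "joint_torque": joint torques, N m; "position": TCP position; "orientation": TCP orientation; "contact_force": force on the tool from outside, world axes, zero at the start; "ft_torque": the same for the moment, N m; "grip_width": finger opening in m; "grasp_force": force on a finger pad.
Only numpy, scipy, OpenCV 4.12 (cv2) and the standard library are available. Lean on these libraries where they do the work, as an engineer would, in place of code of your own. Each camera call takes 0.05 s, during which the arm holds its last target. There are 200 camera calls.

### The job

Mark the maple plate that lies in the corner of the marking press: press down the spring clip's heel to raise its foot, swing the clip round its screw and let it down gently so that it bears on the plate by itself, give the palm knob a firm, measured press so that the die marks the plate, then let the ram rise and swing the clip well clear again with its foot raised. Go by feel, as the screw and die are set by hand: do not strain the clip, jam its foot against the plate or crush the wood, and leave the plate seated against its two stops and everything else on the bench where it is.

Things in the scene. Friction and masses are not known exactly. Their poses are not given: they have to be found in the camera images.
- press: Hand marking press fixed on the bench: grey base plate 190 x 320 mm, top 25 mm above the bench; round steel column (30 mm thick, 210 mm high, at x 76, y 50 mm) carrying a head. Origin: on the bench, below the middle of the seated plate. x points from the open front to the rear fence, y from the clip's end to the end stop, z up.
- stop_corner (a point): Inner corner of the two steel stops at base-top level (press frame x 30, y 100, z 25 mm): rear fence along y, end stop along x, both 6 mm high. The plate's rear long edge and its +y end lie against them.
- plate: Loose maple sign plate 60 (x) x 200 (y) x 8 mm, 65 g, lying on the base top in the corner of fence and end stop. Origin: centre of its underside; seated, this is at x 0, y 0, z 25 mm in the press's frame, axes parallel.
- clip: Spring clip on a boss; origin on its screw's axis at base-top level (press frame x -8, y -135, z 25 mm). Steel leaf: a 16 mm wide arm with a blunt foot under it 70 mm from the axis (12 mm across, 8 mm along the leaf), tip turned up, out to 85 mm; the heel straight across from it, a flat round pad 28 mm across, its centre 36 mm from the axis. Screw head lower than the pad's top.
- heel_level (a point): On the screw's axis, 22.5 mm above the base top: mean level of the unpressed heel pad's top. The foot's underside is then about 4 mm above the base top. The screw is set by hand, so both may be up to 2 mm higher or lower together (this point does not show it). The foot starts lower than the plate's top, so it must be raised to get on or off the plate.
- clip_pivot (a point): On the screw's axis, on the base top. The leaf rocks here against its spring: pressing the heel down raises the foot 1.9 times as far. The heel resists with 2 N, then 3 N more per mm; 12 N lifts the foot over the plate at any setting, 14 N comfortably, over 19 N strains the leaf. Foot let down on the plate: bears with 3 to 6 N; 12 N is a jam or slam.
- clip_swivel (a joint): Clip angle about its screw, rad, counter-clockwise from above. 0: foot along the press's +y, on the plate 22 mm in from its front edge, heel along -y. 1.57: foot along -x, off the plate to the front, heel along +x. Foot meets the front edge near 0.4. Range -0.25 to 2.1. On: under 0.2; well clear: over 1.0. Stays put; about 1 N at the heel turns it, friction on the pressed pad is enough.
- head: Press head (grey bracket) with the ram, knob and die it carries. Origin: on the ram's axis at bench level (press frame x 0, y 50 mm). The brass die, 26 mm across, hangs 10 to 16 mm above the plate (set by hand, not measured), backed by a rubber cushion, 2.5 N per mm. A good mark takes 8 to 16 N between die and plate for half a second; over 18 N crushes the wood.
- knob_top (a point): Middle of the flat top of the black mushroom palm knob (about 38 mm across) on the ram; 215 mm above the bench with the ram up. Press straight down.
- ram (a joint): Travel of the ram downwards, m: 0 up, 0.034 fully down. Return spring: 3.5 N on the knob at the top, 0.12 N more per mm, so about 5 N when the die meets the plate; 15 to 16 N on the knob in all then gives a good mark. It rises by itself when let go.
- spare_die: Bystander: small brass and steel spare die, 22 mm across, 30 mm high, standing on the base top between clip and column.
- screwdriver: Bystander: screwdriver, 160 mm, lying in front of the press.
- spares: Bystander: pile of five spare maple plates, 60 x 200 x 40 mm, on the bench at the press's +y end.
- tape: Bystander: roll of paper tape, 90 mm across, 24 mm high, lying behind the press.
- spray_can: Bystander: spray can, 52 mm across, 170 mm high, left of the press, beyond the pile of plates.
- discs: Bystander: stack of dark wooden discs, 76 mm across, 49 mm high, behind the press.
- bench_brush: Bystander: bench brush lying to the right of the press.
Mind the look-alikes: they are no part of the job. There is more than one size of the plate; the one meant has the size given above.

How it is judged:
By the outcome, as a careful person would: the job done as asked, in the order asked, and still so for the second after the job is handed in, with the robot touching nothing.
It also fails if it takes over 72 s, if anything falls off the work surface, if the arm or the gripper's body presses on something with over 40 N, if the wrist force passes 120 N, or if a joint passes its speed limit or range.

## Working session

There is one attempt and no reset: what is moved stays moved. The work goes in short steps, Python scripts to look and compute and a tool call to move; the robot and the scene stay as the last step left them, time stands still between calls to the robot, and variables do not carry over. Pictures are saved under pics/ and viewed, at most 10 in all, crops included, and the job is handed in when it is done.

Besides the shell and the picture viewer there is one more tool, called after ">>>" by a JSON object that holds its "op" and its "data". apply_moves: Moves the arm, as the interface text tells. Its arguments: {"type":"object","properties":{"motion":{"type":"array","items":{"type":"array","items":{"type":"number"}}}},"required":["motion"]}

```bash
ls; mkdir -p pics; cat > h.py <<'E'
import numpy as np, cv2
from station import manip
def world(p,uv,z=None,depth=None):
    K,R,t=map(np.array,(p["K"],p["R"],p["t"])); r=np.linalg.inv(K)@[uv[0],uv[1],1.]
    c=-R.T@t; d=R.T@r
    if z is not None: return c+d*(z-c[2])/d[2]
    u,v=int(round(uv[0])),int(round(uv[1])); 
    w=p["depth"][max(0,v-1):v+2,max(0,u-1):u+2]; w=w[w>0]
    return c+d*(np.median(w) if len(w) else np.nan)
def pix(p,X):
    q=np.array(p["K"])@(np.array(p["R"])@X+np.array(p["t"])); return q[:2]/q[2]
E
python3 - <<'E'
from h import *
for n in("side","top"):
    p=manip.read_camera(n); cv2.imwrite(f"pics/{n}0.png",p["image"][:,:,::-1])
    print(n,"cam at",-np.array(p["R"]).T@p["t"])
    for q in("press","stop_corner","plate","clip","heel_level","clip_pivot","head","knob_top","spare_die"):
        for f in("find_in","tip_of"):
            r=getattr(manip,f)(p,q)[:2]
            print(q,f,[(np.round(a["point"]),round(a["p"],2),np.round(world(p,a["point"]),3)) for a in r])
print(manip.get_state())
E
```

```text
pics
side cam at [0.3788811  0.72491826 0.735356  ]
press find_in [(array([290., 190.]), 0.88, array([0.553, 0.024, 0.113]))]
press tip_of [(array([295., 205.]), 0.93, array([ 0.547, -0.007,  0.033]))]
stop_corner find_in [(array([291., 188.]), 0.9, array([0.55 , 0.019, 0.118]))]
stop_corner tip_of [(array([270., 219.]), 0.69, array([0.606, 0.046, 0.024]))]
plate find_in [(array([437., 346.]), 0.75, array([0.191, 0.329, 0.011])), (array([299., 202.]), 0.69, array([ 0.54 , -0.022,  0.033]))]
plate tip_of [(array([301., 198.]), 0.83, array([ 0.537, -0.04 ,  0.033])), (array([288., 150.]), 0.65, array([ 0.559, -0.006,  0.216]))]
clip find_in [(array([325., 171.]), 0.46, array([ 0.486, -0.162,  0.042]))]
clip tip_of [(array([324., 172.]), 0.7, array([ 0.491, -0.167,  0.031]))]
heel_level find_in [(array([291., 191.]), 0.88, array([0.549, 0.02 , 0.107])), (array([289., 169.]), 0.29, array([0.554, 0.013, 0.173]))]
heel_level tip_of [(array([322., 166.]), 0.96, array([ 0.501, -0.203,  0.025]))]
clip_pivot find_in [(array([289., 191.]), 0.56, array([0.555, 0.026, 0.114]))]
clip_pivot tip_of 
[... 2423 characters left out ...]
nt_pos': array([-1.53681154e+00,  2.58595407e-01,  1.53501296e+00, -2.48841296e-05,
        1.34797627e+00, -2.02808981e-01]), 'qd': array([ 6.89528897e-04, -8.41889079e-04, -9.20883929e-05, -2.18027034e-04,
        8.33726027e-04, -5.88641549e-04]), 'joint_torque': array([-3.23589729e-04, -4.37189484e+01, -2.84300888e+01,  7.18778162e-02,
        3.11810849e-02, -1.21562826e-05]), 'position': array([ 0.12903224, -0.53465484,  0.21865   ]), 'orientation': array([ 3.11959230e+00,  3.71094271e-01, -3.90477000e-05]), 'contact_force': array([ 0.25674774,  0.60920074, -0.00847581]), 'ft_torque': array([ 0.04827302, -0.04369461,  0.01120903]), 'grasp_force': 0.0, 'grip_width': 0.09289553647943176}
```

```bash
python3 - <<'E'
import cv2
a=cv2.imread("pics/top0.png")[90:290,240:500]; cv2.imwrite("pics/c1.png",cv2.resize(a,None,fx=3,fy=3,interpolation=cv2.INTER_CUBIC))
E
```

```text
(no output)
```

View pics/c1.png

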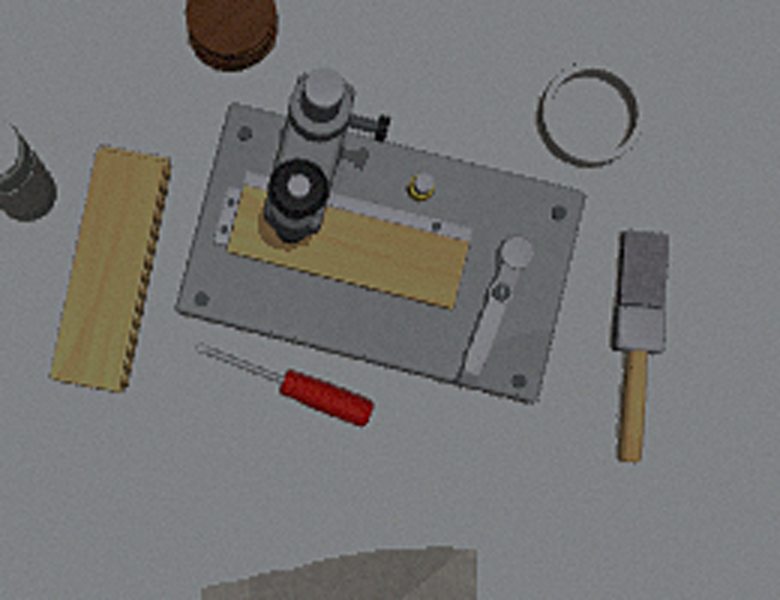

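View pics/side0.png

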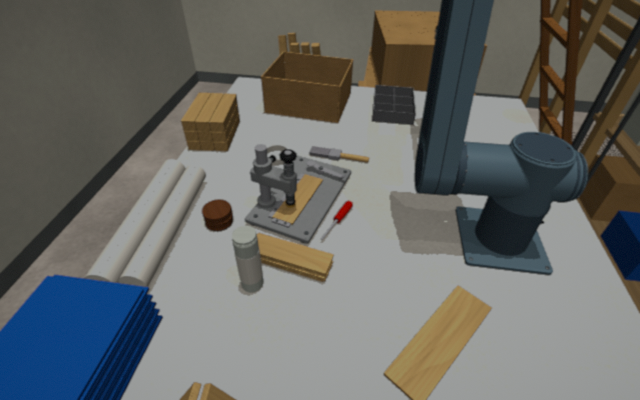

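The top crop shows the press with its plate at image pixels (355,175), the knob at (339,152), the clip's pad at (412,173), its screw at (407,187) and its tip at (398,214). There are two look-alikes for the plate. One is the larger loose board at side (437,346), and the other is the pile at top (277,182). The plate meant is the one lying in the press corner, and the crop confirms it.

```bash
python3 - <<'E'
from h import *
p=manip.read_camera("top")
c=lambda x,y:np.array([240+(x+.5)/3-.5,90+(y+.5)/3-.5])
for n,(x,y),z in[("knob",(298,188),.215),("pad",(515,250),.0475),("screw",(501,291),.045),("tip",(475,371),.04),
 ("bRL",(231,103),.025),("bRR",(585,192),.025),("bFR",(538,403),.025),("bFL",(178,312),.025),
 ("pFR",(455,308),.033),("pRR",(471,239),.033),("pFL",(229,251),.033),("col",(326,88),.21),("die",(424,183),.055)]:
    print(n,np.round(world(p,c(x,y),z),4),np.round(world(p,c(x,y)),4))
hsv=cv2.cvtColor(p["image"],cv2.COLOR_RGB2HSV)
m=((hsv[...,1]>70)&(hsv[...,0]<30)).astype(np.uint8); m[:, :310]=0;m[:150]=0;m[205:]=0;m[:,405:]=0
v,u=np.nonzero(m); print(len(u))
W=np.array([world(p,a,.033)[:2] for a in zip(u,v)])
r=cv2.minAreaRect((W*1000).astype(np.float32)); print(r, cv2.boxPoints(r))
# knob: dark ring by depth
D=p["depth"]; P=[]
for v in range(130,175):
    for u in range(320,362):
        w=world(p,(u,v))
        if abs(w[2]-.215)<.006 : P.append(w)
P=np.array(P); print(len(P),np.median(P,0),P.min(0),P.max(0))
P=[]
for v in range(165,225):
    for u in range(385,425):
        w=world(p,(u,v))
        if .038<w[2]<.065: P.append(np.r_[w,u,v])
P=np.array(P); print(len(P)); np.savetxt("clip.txt",P,fmt="%.4f")
d,_=P[:,:2]-P[:,:2].mean(0),0
u_,s,vt=np.linalg.svd(d); print(P.mean(0),vt[0]); t=d@vt[0]; print(t.min(),t.max())
E
```

```text
knob [0.5562 0.004  0.215 ] [0.5559 0.004  0.2164]
pad [ 0.5366 -0.1849  0.0475] [ 0.5363 -0.1845  0.0493]
screw [ 0.5022 -0.1724  0.045 ] [ 0.502  -0.1721  0.0467]
tip [ 0.4354 -0.1492  0.04  ] [ 0.4352 -0.1487  0.0429]
bRL [0.6732 0.0531 0.025 ] [0.6794 0.0534 0.0036]
bRR [ 0.5901 -0.2522  0.025 ] [ 0.595  -0.2587  0.0014]
bFR [ 0.4083 -0.2047  0.025 ] [ 0.4092 -0.2104  0.0006]
bFL [0.4907 0.1009 0.025 ] [0.4934 0.1022 0.0016]
pFR [ 0.4898 -0.1352  0.033 ] [ 0.4906 -0.1365  0.0255]
pRR [ 0.549  -0.1508  0.033 ] [ 0.5503 -0.1522  0.0253]
pFL [0.5416 0.0564 0.033 ] [0.5419 0.0564 0.0313]
col [ 0.6302 -0.0178  0.21  ] [ 0.6303 -0.0178  0.2097]
die [ 0.5935 -0.1087  0.055 ] [ 0.5933 -0.1087  0.0555]
1596
((562.361328125, -49.786903381347656), (199.20989990234375, 98.49523162841797), 74.99319458007812) [[ 489.0022   -133.24297 ]
 [ 584.1383   -158.7467  ]
 [ 635.72046    33.66916 ]
 [ 540.58435    59.172897]]
300 [0.55678498 0.00398313 0.21403907] [ 0.53792485 -0.01572341  0.20918829] [0.57758979 0.02314911 0.21749953]
364
[ 4.90077489e-01 -1.67831079e-01  4.43524508e-02  4.04950549e+02
  1.91524725e+02] [-0.92235192  0.3863508 ]
-0.06206663429095774 0.07191875161197865
```

>>> {"op": "apply_moves", "data": {"motion": [[1,0.026,0.022,0,7],[1,0.026,0.022,0,7],[1,0.026,0.022,0,7],[1,0.026,0.022,0,7],[1,0.026,0.022,0,7],[1,0.026,0.022,0,7],[1,0.026,0.022,0,7],[1,0.026,0.022,0,7]]}}

```text
time_s: 2.62
position: [0.3381, -0.3574, 0.2189]
orientation: [2.575, 1.799, -0.0]
contact_force: [0.7, -0.8, 0.3]
grip_width: 0.0442
grasp_force: 0.0
```

>>> {"op": "apply_moves", "data": {"motion": [[1,0.026,0.022,0,7],[1,0.026,0.022,0,7],[1,0.026,0.022,0,7],[1,0.026,0.022,0,7],[1,0.026,0.022,0,7],[1,0.026,0.022,0,7],[1,0.026,0.022,-0.01,7],[1,0.026,0.022,-0.02,7]]}}

```text
time_s: 3.28
position: [0.5478, -0.1822, 0.191]
orientation: [1.425, 2.793, -0.001]
contact_force: [1.2, -1.5, -0.1]
grip_width: 0.0006
grasp_force: 0.0
```

>>> {"op": "apply_moves", "data": {"motion": [[1,0,0,-0.02,7],[1,0,0,-0.03,7],[1,0,0,-0.03,7],[1,0,0,-0.03,7],[1,0,0,0,7],[1,0,0,0,0],[1,0,0,0,0]]}}

```text
time_s: 3.87
position: [0.5453, -0.1828, 0.0787]
orientation: [0.536, 3.095, -0.0]
contact_force: [-0.8, -0.8, 0.1]
grip_width: 0.0009
grasp_force: 0.0
```

>>> {"op": "apply_moves", "data": {"motion": [[1,-0.0044,-0.003,-0.01,0],[1,0,0,-0.01,0],[1,0,0,-0.005,0],[1,0,0,0,0]]}}

```text
time_s: 4.2
position: [0.5396, -0.1853, 0.0523]
orientation: [-0.532, -3.094, -0.001]
contact_force: [0.4, 0.6, 0.8]
grip_width: 0.0005
grasp_force: 0.0
```

```bash
python3 - <<'E'
from h import *
o=[]
for n,(a,b,c,d) in(("side",(130,210,280,380)),("top",(150,230,360,460))):
    p=manip.read_camera(n); o.append(cv2.resize(p["image"][a:b,c:d,::-1],None,fx=4,fy=4,interpolation=cv2.INTER_CUBIC))
cv2.imwrite("pics/c2.png",np.hstack(o))
E
```

```text
(no output)
```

View pics/c2.png

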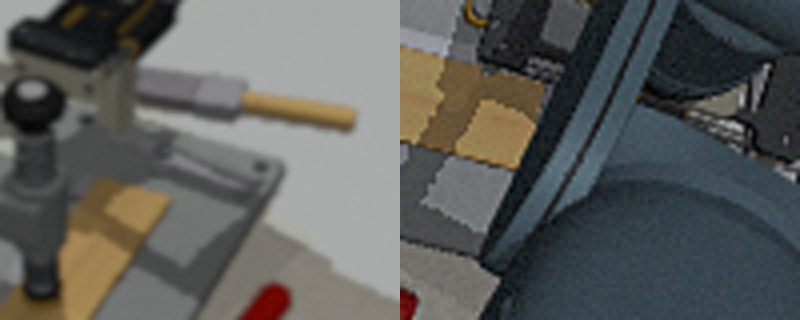

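The side view shows the closed fingers just over the heel pad (crop about (115,125), image about (309,161)). The arm hides the clip in the top view. I'll feel downwards from here.

>>> {"op": "apply_moves", "data": {"motion": [[1,0,0,-0.001,0],[1,0,0,-0.001,0],[1,0,0,-0.001,0],[1,0,0,-0.001,0],[1,0,0,0,0]]}}

```text
time_s: 4.72
position: [0.5406, -0.1856, 0.0495]
orientation: [-0.53, -3.096, -0.0]
contact_force: [-0.5, -0.0, 0.5]
grip_width: 0.0001
grasp_force: 0.0
```

>>> {"op": "apply_moves", "data": {"motion": [[1,0,0,-0.001,0],[1,0,0,-0.001,0],[1,0,0,0,0]]}}

```text
time_s: 4.97
position: [0.5412, -0.1859, 0.0481]
orientation: [0.53, 3.095, -0.001]
contact_force: [-0.2, 0.4, 4.1]
grip_width: 0.0001
grasp_force: 2.0
```

>>> {"op": "apply_moves", "data": {"motion": [[1,0,0,-0.001,0],[1,0,0,0,0]]}}

```text
time_s: 5.13
position: [0.5416, -0.186, 0.0474]
orientation: [0.53, 3.094, -0.001]
contact_force: [1.1, 0.1, 6.8]
grip_width: 0.0008
grasp_force: 3.0
```

>>> {"op": "apply_moves", "data": {"motion": [[1,0,0,-0.001,0],[1,0,0,-0.0005,0],[1,0,0,0,0],[1,0,0,0,0]]}}

```text
time_s: 5.47
position: [0.542, -0.1862, 0.0465]
orientation: [0.53, 3.093, -0.001]
contact_force: [1.1, 1.4, 10.2]
grip_width: 0.0004
grasp_force: 4.2
```

```bash
python3 - <<'E'
from h import *
s=manip.get_state();print(s["contact_force"],s["ft_torque"],s["position"])
E
```

```text
[ 1.06648076  1.44524183 10.19318727] [ 0.18390946 -0.3049385  -0.02323152] [ 0.54199762 -0.18624392  0.04651213]
```

>>> {"op": "apply_moves", "data": {"motion": [[1,0,0,-0.001,0],[1,0,0,-0.0003,0],[1,0,0,0,0],[1,0,0,0,0]]}}

```text
time_s: 5.8
position: [0.5424, -0.1864, 0.0457]
orientation: [0.53, 3.092, -0.002]
contact_force: [1.2, 0.4, 11.2]
grip_width: 0.0005
grasp_force: 5.2
```

>>> {"op": "apply_moves", "data": {"motion": [[1,0,0,-0.001,0],[1,0,0,0,0],[1,0,0,0,0]]}}

```text
time_s: 6.05
position: [0.5427, -0.1866, 0.045]
orientation: [0.529, 3.092, -0.002]
contact_force: [0.8, 0.8, 11.7]
grip_width: 0.0005
grasp_force: 6.0
```

```bash
python3 - <<'E'
from h import *
p=manip.read_camera("side"); s=manip.get_state();print(s["contact_force"],s["position"])
cv2.imwrite("pics/c3.png",cv2.resize(p["image"][140:200,290:370,::-1],None,fx=8,fy=8,interpolation=cv2.INTER_CUBIC))
E
```

```text
[ 0.55377239  0.9338934  11.45547837] [ 0.5426782  -0.18658138  0.04498614]
```

View pics/c3.png

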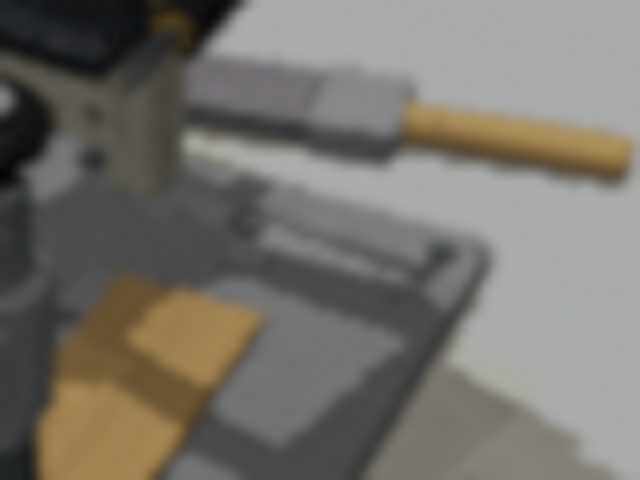

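The foot is clearly raised: the leaf's tip (crop about (440,255)) stands off its shadow. I'll work out the arc next.

```bash
python3 - <<'E'
import numpy as np
a=np.radians(-19.8-7*np.arange(13)); r=.043
P=r*np.c_[np.cos(a),np.sin(a)]; print(np.round(np.diff(P,axis=0),4))
E
```

```text
[[-0.0021 -0.0048]
 [-0.0026 -0.0045]
 [-0.0032 -0.0042]
 [-0.0037 -0.0038]
 [-0.0041 -0.0033]
 [-0.0045 -0.0028]
 [-0.0048 -0.0022]
 [-0.005  -0.0016]
 [-0.0052 -0.001 ]
 [-0.0052 -0.0003]
 [-0.0052  0.0003]
 [-0.0052  0.0009]]
```

>>> {"op": "apply_moves", "data": {"motion": [[1,-0.0021,-0.0048,0,-7],[1,-0.0026,-0.0045,0,-7],[1,-0.0032,-0.0042,0,-7],[1,-0.0037,-0.0038,0,-7],[1,-0.0041,-0.0033,0,-7],[1,-0.0045,-0.0028,0,-7],[1,-0.0048,-0.0022,0,-7],[1,0,0,0,0]]}}

```text
time_s: 6.77
position: [0.5173, -0.2131, 0.0451]
orientation: [1.773, 2.587, -0.0]
contact_force: [0.1, -0.5, 11.4]
grip_width: 0.0003
grasp_force: 6.0
```

```bash
python3 - <<'E'
from h import *
p=manip.read_camera("side"); s=manip.get_state();print(s["contact_force"],s["position"])
d=s["position"][:2]-[.5022,-.172]; print(np.hypot(*d),np.degrees(np.arctan2(d[1],d[0])))
cv2.imwrite("pics/c4.png",cv2.resize(p["image"][140:200,290:370,::-1],None,fx=8,fy=8,interpolation=cv2.INTER_CUBIC))
E
```

```text
[ 0.3030262  -0.83996205 12.69768266] [ 0.51738584 -0.21304429  0.04511353]
0.04376349518154133 -69.69619896602285
```

View pics/c4.png

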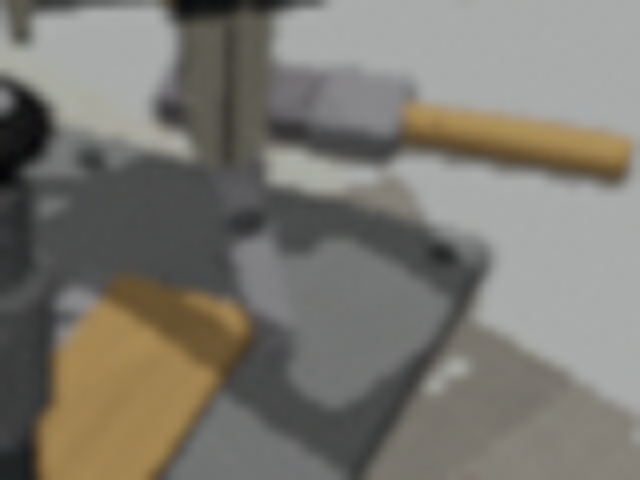

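The leaf followed: it now runs from crop (245,215) to (280,325), with the foot just short of the plate's front edge. I'll carry on over the plate.

>>> {"op": "apply_moves", "data": {"motion": [[1,-0.0047,-0.0015,0,-6.6],[1,-0.0049,-0.0009,0,-6.6],[1,-0.0049,-0.0003,0,-6.6],[1,-0.0049,0.0003,0,-6.6],[1,-0.0049,0.0009,0,-6.6],[1,0,0,0,0],[1,0,0,0,0]]}}

```text
time_s: 7.4
position: [0.4931, -0.2149, 0.0452]
orientation: [2.428, 1.984, 0.001]
contact_force: [-1.1, -3.2, 12.5]
grip_width: 0.0005
grasp_force: 6.5
```

```bash
python3 - <<'E'
from h import *
p=manip.read_camera("side"); s=manip.get_state();print(s["contact_force"],s["position"])
d=s["position"][:2]-[.5022,-.172]; print(np.hypot(*d),np.degrees(np.arctan2(d[1],d[0])))
cv2.imwrite("pics/c5.png",cv2.resize(p["image"][140:200,290:370,::-1],None,fx=8,fy=8,interpolation=cv2.INTER_CUBIC))
E
```

```text
[-0.17917508 -3.08099229 11.6271218 ] [ 0.49309557 -0.21490061  0.04514576]
0.04385604932189413 -101.98163280436623
```

View pics/c5.png

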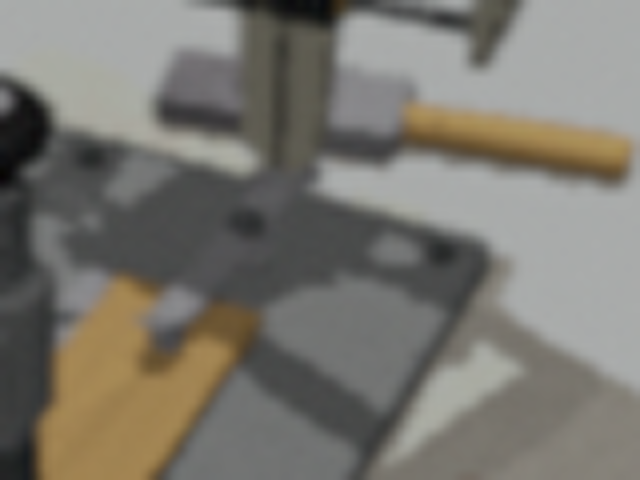

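The foot now hangs over the plate at crop (165,330). I'll let it down gently.

>>> {"op": "apply_moves", "data": {"motion": [[1,0,0,0.0003,0],[1,0,0,0.0003,0],[1,0,0,0.0003,0],[1,0,0,0.0003,0],[1,0,0,0.0003,0],[1,0,0,0.0003,0],[1,0,0,0.0003,0],[1,0,0,0.0003,0]]}}

```text
time_s: 8.12
position: [0.4931, -0.2142, 0.0468]
orientation: [2.428, 1.986, 0.002]
contact_force: [1.0, -0.3, 7.4]
grip_width: 0.0005
grasp_force: 3.8
```

>>> {"op": "apply_moves", "data": {"motion": [[1,0,0,0.0003,0],[1,0,0,0.0003,0],[1,0,0,0.0003,0],[1,0,0,0.0003,0],[1,0,0,0.0003,0],[1,0,0,0.0003,0],[1,0,0,0.0003,0],[1,0,0,0.0003,0]]}}

```text
time_s: 8.78
position: [0.491, -0.2125, 0.0474]
orientation: [-2.431, -1.989, 0.0]
contact_force: [1.4, -0.4, 1.8]
grip_width: 0.0005
grasp_force: 0.9
```

>>> {"op": "apply_moves", "data": {"motion": [[1,0,0,0.0003,0],[1,0,0,0.0004,0],[1,0,0,0.0005,0],[1,0,0,0.0005,0],[1,0,0,0.0005,0],[1,0,0,0.001,0],[1,0,0,0.001,0],[1,0,0,0.0,0]]}}

```text
time_s: 9.45
position: [0.4914, -0.2128, 0.0521]
orientation: [2.431, 1.989, 0.0]
contact_force: [-0.2, 0.5, 0.8]
grip_width: 0.0007
grasp_force: 0.0
```

>>> {"op": "apply_moves", "data": {"motion": [[1,0,0,0.01,0],[1,0,0,0.03,0],[1,0,0,0.035,0],[1,0,0,0.035,0],[1,0,0,0.035,0],[1,0,0,0.035,0],[1,0,0,0.02,0],[1,0,0,0,0]]}}

```text
time_s: 10.12
position: [0.4935, -0.2141, 0.2583]
orientation: [2.424, 1.983, 0.004]
contact_force: [0.7, -0.7, -0.3]
grip_width: 0.0004
grasp_force: 0.0
```

>>> {"op": "apply_moves", "data": {"motion": [[1,0.011,0.036,0,0],[1,0.011,0.036,0,0],[1,0.011,0.036,0,0],[1,0.011,0.036,0,0],[1,0.011,0.036,0,0],[1,0.011,0.037,0,0],[1,0,0,0,0],[1,0,0,0,0]]}}

```text
time_s: 10.78
position: [0.557, 0.0064, 0.2512]
orientation: [-2.427, -1.994, 0.002]
contact_force: [-0.2, 0.4, -0.3]
grip_width: 0.0007
grasp_force: 0.0
```

```bash
python3 - <<'E'
from h import *
p=manip.read_camera("side"); s=manip.get_state();print(s["contact_force"],s["position"])
print(pix(p,s["position"]),pix(p,np.array([.5565,.004,.215])))
cv2.imwrite("pics/c6.png",cv2.resize(p["image"][120:220,260:360,::-1],None,fx=5.5,fy=5.5,interpolation=cv2.INTER_CUBIC))
E
```

```text
[ 0.23742939 -0.42966383  1.15947818] [0.55683641 0.00489745 0.2512472 ]
[287.18598372 139.9698504 ] [288.09829285 152.54024467]
```

View pics/c6.png

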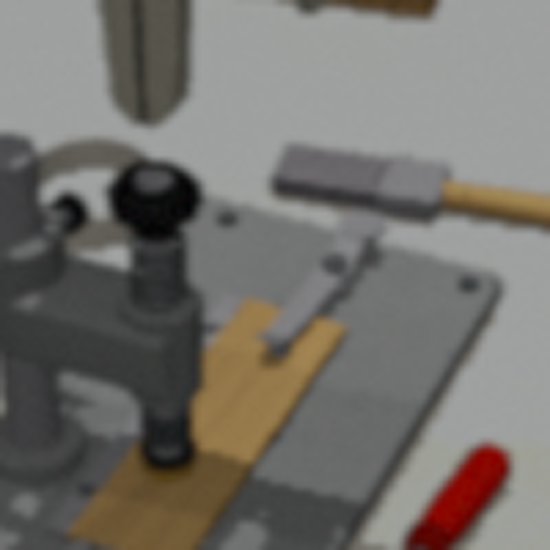

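The picture shows the clip bearing on the plate at crop (275,345). The fingers are right over the knob, whose top is at crop (155,180).

>>> {"op": "apply_moves", "data": {"motion": [[1,0,0,-0.01,0],[1,0,0,-0.01,0],[1,0,0,-0.007,0],[1,0,0,-0.004,0],[1,0,0,-0.002,0],[1,0,0,-0.002,0],[1,0,0,-0.001,0],[1,0,0,0,0]]}}

```text
time_s: 11.5
position: [0.5574, 0.0041, 0.2158]
orientation: [2.432, 1.989, 0.0]
contact_force: [-1.2, 0.2, 0.3]
grip_width: 0.0004
grasp_force: 0.0
```

>>> {"op": "apply_moves", "data": {"motion": [[1,0,0,-0.001,0],[1,0,0,-0.001,0],[1,0,0,-0.001,0],[1,0,0,-0.001,0],[1,0,0,-0.001,0],[1,0,0,-0.001,0],[1,0,0,-0.001,0],[1,0,0,0,0]]}}

```text
time_s: 12.17
position: [0.5576, 0.0042, 0.2089]
orientation: [2.431, 1.989, 0.001]
contact_force: [0.2, -0.8, 4.4]
grip_width: 0.0003
grasp_force: 2.1
```

>>> {"op": "apply_moves", "data": {"motion": [[1,0,0,-0.001,0],[1,0,0,-0.001,0],[1,0,0,-0.001,0],[1,0,0,-0.001,0],[1,0,0,-0.001,0],[1,0,0,0,0]]}}

```text
time_s: 12.67
position: [0.5576, 0.0042, 0.2038]
orientation: [2.431, 1.989, 0.001]
contact_force: [1.7, -0.6, 4.7]
grip_width: 0.0004
grasp_force: 2.4
```

>>> {"op": "apply_moves", "data": {"motion": [[1,0,0,-0.0007,0],[1,0,0,-0.0007,0],[1,0,0,-0.0007,0],[1,0,0,0,0]]}}

```text
time_s: 13.0
position: [0.5576, 0.0042, 0.2019]
orientation: [2.431, 1.989, 0.001]
contact_force: [1.9, -0.3, 6.4]
grip_width: 0.0006
grasp_force: 3.1
```

>>> {"op": "apply_moves", "data": {"motion": [[1,0,0,-0.0007,0],[1,0,0,-0.0007,0],[1,0,0,0,0]]}}

```text
time_s: 13.25
position: [0.5577, 0.0042, 0.2009]
orientation: [2.431, 1.989, 0.001]
contact_force: [0.2, -0.6, 8.8]
grip_width: 0.0004
grasp_force: 4.3
```

>>> {"op": "apply_moves", "data": {"motion": [[1,0,0,-0.0007,0],[1,0,0,-0.0007,0],[1,0,0,-0.0007,0],[1,0,0,0,0]]}}

```text
time_s: 13.58
position: [0.5577, 0.0042, 0.1995]
orientation: [2.431, 1.988, 0.001]
contact_force: [-1.6, -1.0, 12.4]
grip_width: 0.0005
grasp_force: 6.1
```

>>> {"op": "apply_moves", "data": {"motion": [[1,0,0,-0.0006,0],[1,0,0,-0.0006,0],[1,0,0,0,0]]}}

```text
time_s: 13.83
position: [0.5577, 0.0042, 0.1987]
orientation: [2.43, 1.988, 0.002]
contact_force: [-1.4, 0.2, 14.5]
grip_width: 0.0007
grasp_force: 7.1
```

>>> {"op": "apply_moves", "data": {"motion": [[1,0,0,-0.0004,0],[1,0,0,-0.0004,0],[1,0,0,0,0],[1,0,0,0,0],[1,0,0,0,0],[1,0,0,0,0],[1,0,0,0,0],[1,0,0,0,0]]}}

```text
time_s: 14.5
position: [0.5577, 0.0042, 0.1983]
orientation: [2.43, 1.988, 0.002]
contact_force: [-1.7, 0.0, 15.3]
grip_width: 0.0007
grasp_force: 7.7
```

>>> {"op": "apply_moves", "data": {"motion": [[1,0,0,0,0],[1,0,0,0,0],[1,0,0,0,0]]}}

```text
time_s: 14.75
position: [0.5577, 0.0042, 0.1983]
orientation: [2.43, 1.988, 0.002]
contact_force: [-2.2, -0.6, 15.9]
grip_width: 0.0003
grasp_force: 7.7
```

>>> {"op": "apply_moves", "data": {"motion": [[1,0,0,0.001,0],[1,0,0,0.001,0],[1,0,0,0.002,0],[1,0,0,0.002,0],[1,0,0,0.003,0],[1,0,0,0.003,0],[1,0,0,0.004,0],[1,0,0,0.005,0]]}}

```text
time_s: 15.42
position: [0.5569, 0.0044, 0.217]
orientation: [-2.431, -1.988, 0.001]
contact_force: [-0.4, 1.0, -0.7]
grip_width: 0.001
grasp_force: 0.0
```

>>> {"op": "apply_moves", "data": {"motion": [[1,0,0,0.02,0],[1,0,0,0.02,0],[1,-0.005,-0.018,0,0],[1,-0.01,-0.033,0,0],[1,-0.01,-0.034,0,0],[1,-0.01,-0.034,0,0],[1,-0.01,-0.034,0,0],[1,-0.01,-0.034,0,0]]}}

```text
time_s: 16.08
position: [0.5005, -0.1832, 0.2563]
orientation: [-2.428, -1.987, 0.002]
contact_force: [-0.4, -0.3, 0.3]
grip_width: 0.0003
grasp_force: 0.0
```

>>> {"op": "apply_moves", "data": {"motion": [[1,-0.0095,-0.031,0,0],[1,0,0,-0.04,0],[1,0,0,-0.04,0],[1,0,0,-0.04,0],[1,0,0,-0.035,0],[1,0,0,-0.03,0],[1,0,0,0,0],[1,0,0,0,0]]}}

```text
time_s: 16.75
position: [0.4909, -0.2123, 0.0706]
orientation: [-2.427, -1.985, 0.003]
contact_force: [0.4, 0.0, -0.5]
grip_width: 0.0008
grasp_force: 0.0
```

>>> {"op": "apply_moves", "data": {"motion": [[1,0,0,-0.01,0],[1,0,0,-0.006,0],[1,0,0,-0.003,0],[1,0,0,-0.001,0],[1,0,0,0,0]]}}

```text
time_s: 17.17
position: [0.4931, -0.2139, 0.0528]
orientation: [2.431, 1.989, 0.0]
contact_force: [-0.1, -0.1, -0.2]
grip_width: 0.0002
grasp_force: 0.0
```

>>> {"op": "apply_moves", "data": {"motion": [[1,0,0,-0.0007,0],[1,0,0,-0.0007,0],[1,0,0,-0.0007,0],[1,0,0,-0.0007,0],[1,0,0,-0.0007,0],[1,0,0,0,0]]}}

```text
time_s: 17.67
position: [0.4927, -0.2137, 0.0486]
orientation: [-2.431, -1.989, 0.0]
contact_force: [-0.1, 0.5, 0.1]
grip_width: 0.0006
grasp_force: 0.0
```

>>> {"op": "apply_moves", "data": {"motion": [[1,0,0,-0.0006,0],[1,0,0,-0.0006,0],[1,0,0,-0.0006,0],[1,0,0,-0.0006,0],[1,0,0,-0.0006,0],[1,0,0,0,0]]}}

```text
time_s: 18.17
position: [0.4934, -0.2143, 0.0467]
orientation: [2.43, 1.988, 0.0]
contact_force: [-1.8, 1.4, 7.5]
grip_width: 0.0003
grasp_force: 3.8
```

>>> {"op": "apply_moves", "data": {"motion": [[1,0,0,-0.0006,0],[1,0,0,-0.0006,0],[1,0,0,-0.0005,0],[1,0,0,0,0],[1,0,0,0,0]]}}

```text
time_s: 18.58
position: [0.4939, -0.2148, 0.0457]
orientation: [2.429, 1.987, 0.001]
contact_force: [-1.7, -1.0, 10.4]
grip_width: 0.0002
grasp_force: 5.3
```

>>> {"op": "apply_moves", "data": {"motion": [[1,0,0,-0.0005,0],[1,0,0,-0.0004,0],[1,0,0,0,0],[1,0,0,0,0]]}}

```text
time_s: 18.92
position: [0.4941, -0.2151, 0.0451]
orientation: [2.428, 1.987, 0.001]
contact_force: [-1.8, -0.8, 12.2]
grip_width: 0.0004
grasp_force: 6.1
```

```bash
python3 - <<'E'
from h import *
p=manip.read_camera("side"); s=manip.get_state();print(s["contact_force"],s["position"])
d=s["position"][:2]-[.5022,-.172]; a0=np.degrees(np.arctan2(d[1],d[0])); print(np.hypot(*d),a0)
a=np.radians(a0+7*np.arange(12)); P=.0435*np.c_[np.cos(a),np.sin(a)]; print(np.round(np.diff(P,axis=0),4))
cv2.imwrite("pics/c7.png",cv2.resize(p["image"][140:200,290:370,::-1],None,fx=8,fy=8,interpolation=cv2.INTER_CUBIC))
E
```

```text
[-2.71427154 -0.92258074 12.69810906] [ 0.49412253 -0.2151251   0.04511906]
0.0438750520982068 -100.60876841339388
[[ 0.0053 -0.0007]
 [ 0.0053 -0.    ]
 [ 0.0053  0.0006]
 [ 0.0052  0.0013]
 [ 0.005   0.0019]
 [ 0.0047  0.0025]
 [ 0.0044  0.003 ]
 [ 0.004   0.0035]
 [ 0.0035  0.004 ]
 [ 0.003   0.0044]
 [ 0.0024  0.0047]]
```

View pics/c7.png

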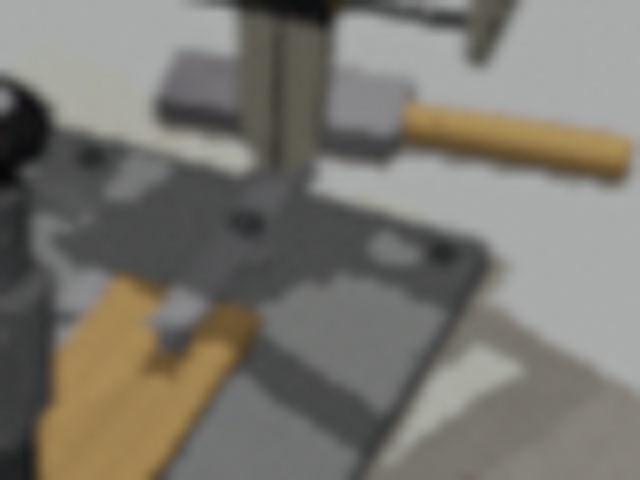

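The foot is raised again, with its tip at crop (170,330) standing off its shadow. I'll swing it clear.

>>> {"op": "apply_moves", "data": {"motion": [[1,0.0053,-0.0007,0,7],[1,0.0053,0,0,7],[1,0.0053,0.0006,0,7],[1,0.0052,0.0013,0,7],[1,0.005,0.0019,0,7],[1,0.0047,0.0025,0,7],[1,0.0044,0.003,0,7],[1,0.004,0.0035,0,7]]}}

```text
time_s: 19.63
position: [0.5332, -0.2026, 0.0449]
orientation: [1.203, 2.899, -0.002]
contact_force: [-2.6, 0.0, 11.8]
grip_width: 0.0006
grasp_force: 5.4
```

>>> {"op": "apply_moves", "data": {"motion": [[1,0.0035,0.004,0,7],[1,0.003,0.0044,0,7],[1,0.0024,0.0047,0,7],[1,0,0,0,0],[1,0,0,0,0]]}}

```text
time_s: 20.05
position: [0.542, -0.1889, 0.0449]
orientation: [0.662, 3.068, -0.002]
contact_force: [-2.1, 1.5, 11.0]
grip_width: 0.0005
grasp_force: 5.4
```

>>> {"op": "apply_moves", "data": {"motion": [[1,0,0,0.0005,0],[1,0,0,0.0005,0],[1,0,0,0.0005,0],[1,0,0,0.0005,0],[1,0,0,0.0005,0],[1,0,0,0.0005,0],[1,0,0,0.0005,0],[1,0,0,0.0005,0]]}}

```text
time_s: 20.72
position: [0.5408, -0.1884, 0.0477]
orientation: [-0.665, -3.07, -0.0]
contact_force: [-1.7, 1.0, 3.7]
grip_width: 0.0003
grasp_force: 2.0
```

>>> {"op": "apply_moves", "data": {"motion": [[1,0,0,0.0005,0],[1,0,0,0.0005,0],[1,0,0,0.0005,0],[1,0,0,0.001,0],[1,0,0,0.002,0],[1,0,0,0.01,0],[1,0,0,0.03,0],[1,0,0,0.04,0]]}}

```text
time_s: 21.38
position: [0.539, -0.1875, 0.13]
orientation: [-0.664, -3.064, -0.003]
contact_force: [0.9, -0.3, -0.4]
grip_width: 0.0005
grasp_force: 0.0
```

>>> {"op": "apply_moves", "data": {"motion": [[1,0,0,0.04,0],[1,0,0,0.04,0],[1,-0.02,-0.035,0,0],[1,-0.02,-0.035,0,0],[1,-0.02,-0.035,0,0],[1,-0.02,-0.035,0,0],[1,-0.02,-0.035,0,0],[1,0,0,0,0]]}}

```text
time_s: 22.05
position: [0.4375, -0.3701, 0.2124]
orientation: [0.674, 3.068, -0.007]
contact_force: [0.3, 0.1, -0.2]
grip_width: 0.0005
grasp_force: 0.0
```

```bash
python3 - <<'E'
from h import *
p=manip.read_camera("side")
o=[cv2.resize(p["image"][120:240,230:370,::-1],None,fx=2.8,fy=2.8,interpolation=cv2.INTER_CUBIC)]
p=manip.read_camera("top"); o.append(cv2.resize(p["image"][100:220,290:430,::-1],None,fx=2.8,fy=2.8,interpolation=cv2.INTER_CUBIC))
cv2.imwrite("pics/c8.png",np.hstack(o))
E
```

```text
(no output)
```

View pics/c8.png

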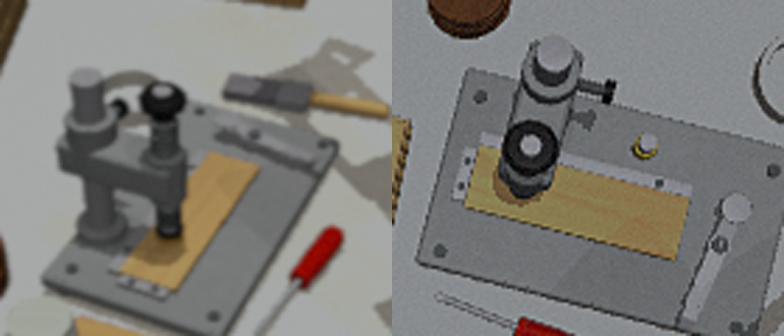

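The clip is well clear: in the right half its pad is at (735,207) and its tip at (690,320). The plate still sits against both stops, the ram is up and nothing else has moved.

```bash
python3 -c "
from station import manip
print(manip.hand_in())"
```

```text
the job is handed in; nothing more can be done
None
```

I marked the maple plate and handed the job in at about 22 s. The knob press held about 15–16 N for over half a second. The clip was let down gently and later swung well clear with its foot raised. In the last pictures the plate is still against both stops and everything else is in place, but the mark itself is hidden under the die, so I did not see it.

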